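# Seat the hub flange and throw the toggle clamp

### The job

With the fingertips only, push the round hub flange along its channel in the clamping fixture until it is fully home against the stop. Then push the clamp's black handle over past centre so that it snaps down and the pad holds the flange. Do not lift or tip the flange, and leave the other things on the bench where they are.

Things in the scene. Friction and masses are not known exactly. Their poses are not given: they have to be found in the camera images.
- fixture: Fixture screwed to the bench: dark steel base plate 140 mm (x) by 280 mm (y), 12 mm thick, spanning y = -155 to +125 mm. Origin: on the bench, under the flange's home position; z up, +y along the channel towards stop and clamp. Two steel rails along y (inner faces x = -42 and +42 mm, y = -140 to +35 mm, tops 24 mm above the bench) guide the flange; the -y end is open.
- stop_face (a point): Middle of the top edge of the stop bar's face that the flange must touch, at y = +40, z = 28 mm of the fixture. The steel bar closes the channel: 80 mm wide, 15 mm thick (y = +40 to +55 mm).
- flange: Round aluminium hub flange, 0.2 to 0.4 kg, loose on the plate between the rails: disc 80 mm diameter, 14 mm thick, central hub 36 mm diameter, hub top 34 mm above the underside. Origin: centre of the underside, z up. It starts 30 to 75 mm short of home on the -y side; home is with its origin at x = 0, y = 0, z = 12 mm of the fixture, rim touching the stop.
- clamp (a joint): Clamp lever (handle and arm in one piece), hinged along the fixture's x. 0 rad = open (arm raised, handle leaning 50 degrees from vertical towards +y of the fixture), 1.05 = clamped (arm level over the hub, handle 10 degrees past vertical towards -y). A spring drives it to the nearer end: past about 0.53 rad it snaps over by itself. Starting it takes about 8 N level push at the handle's end.
- clamp_tip (a point): Centre of the handle's round end, 115 mm from the pivot, in the fixture's x = 0 plane. The handle is a straight bar from the pivot to here; its black grip, 18 mm thick, covers the outer 70 mm and ends 9 mm beyond this point. Open it is at y = +173, z = 141 mm of the fixture; clamped at y = +65, z = 180 mm. To clamp, push it towards -y from its +y side.
- clamp_pivot (a point): Centre of the clamp's hinge, at y = +85, z = 67 mm of the fixture, between two steel cheeks 78 mm tall. The clamp arm is a 16 mm wide bar reaching 95 mm from here; open, its end stands about 150 mm above the bench.
- pad: Round rubber-faced sprung pad, 18 mm diameter, under the end of the clamp arm, 85 mm from the pivot. Origin: centre of its pressing face. Clamped, it sits on the top of the home flange's hub and presses it down with about 3 N.
- socket: Bystander, to be left alone: deep steel socket standing upright, 26 mm diameter, 60 mm tall. Origin: its underside, centre.
- collar: Bystander, to be left alone: dark steel ring lying flat, 44 mm outside, 18 mm thick. Origin: its underside, centre.
- jar: Bystander, to be left alone: small white jar with a black cap, 52 mm diameter, 85 mm tall. Origin: its underside, centre.
- driver: Bystander, to be left alone: screwdriver lying flat. Origin: its underside, centre.
- wrench: Bystander, to be left alone: wrench lying flat. Origin: its underside, centre.
- bearing: Bystander, to be left alone: steel bearing ring lying flat, 72 mm outside, 20 mm thick. Origin: its underside, centre.
- bush: Bystander, to be left alone: brass bush standing upright, 38 mm diameter, 45 mm tall. Origin: its underside, centre.
Things that resemble listed ones, but are neither listed nor needed, are in the scene too. What is shaped like the flange but purple or turquoise is not meant.

How it is judged:
By the outcome, as a careful person would: the job done as asked, in the order asked, and still so for the second after the job is handed in, with the robot touching nothing.
It also fails if it takes over 48 s, if anything falls off the work surface, if the arm or the gripper's body presses on something with over 40 N, if the wrist force passes 120 N, or if a joint passes its speed limit or range.

### The arm

A 7-joint arm with a two-finger parallel gripper is mounted at the origin on the work surface. World frame = base frame: x ahead of the robot, y to its left, z up, the work surface at z = 0. Lengths are in m, angles in rad, forces in N, time in s.
With the tool pointing down it reaches from about 0.4 to 0.9 m from the base axis. Payload 5.6 kg.
Tool frame: the origin (TCP) lies midway between the tips of the shut fingers; the grasp point (between the pads) lies 19 mm behind it; z points along the fingers, y is the line along which they close (so a half turn about z gives the same grasp; the last joint's range is limited). The gripper opens to 92 mm and grips with 3 to 60 N. Pads are 20 mm wide; open, the fingers measure 128 mm over their backs; the gripper's body (75 mm by 189 mm) begins 69 mm behind the grasp point.
Start: joints at [1.266, 0.468, -0.012, 1.603, 0.006, 1.071, -0.056], TCP at [0.168, -0.628, 0.215] pointing down, gripper open.
Joint ranges: [-2.53, 2.53], [-0.31, 2.02], [-1.57, 1.55], [0.28, 2.44], [-1.29, 4.43], [0.15, 1.84], [-2.92, 2.92]. Speed limits (rad/s): [2.57, 2.57, 3.14, 3.14, 3.14, 3.14, 3.14].

### API

Orientations are given as a rotation vector (axis times angle).
In Python, from plant import r gives the robot as it stands. The module is installed in compiled form; this text tells all that it offers.
- The arm moves only by the tool carry_out, never from a script. Its argument "deltas" is a list of rows, each a list of 7 numbers: the turn, a rotation vector about the tool's x, y, z in degrees, then the shift along the tool's x, y, z in cm, then the closure, from 0 (fully open) to 1 (shut). A call has exactly 5 rows; each row is the pose to reach, as a shift and turn from the pose commanded when the call began, along the tool's axes at that moment; what a row does not reach only later rows make up. A row lasts 1/12 s, in which the tool goes at most 41.7 mm and 7.16 degrees, less where a joint would pass 70% of its speed; a pose out of reach is approached as far as the arm can. A call with a gripper value outside its range is refused whole. The fingers move at their own pace and stop on an object; "grip_force" is the grip in N (left out, the last holds). Time passes only in rows, so rows that repeat a pose let the fingers close, or fill a call up. It gives the time, the measured TCP pose, the force, the opening and the grip force at its end, in the units of the state.
- r.get_state(): the state, without advancing time (a new reading comes with each control period).
- r.capture(name): name is "side" or "top" or "wrist"; returns a dict with "img" (400x640x3 uint8, blue, green, red), "mtx" (3x3 intrinsics, pixels), "position" and "orientation" of the camera in the world. Camera axes: x right, y down, z forward; pixel columns grow to the right and rows downward; lengths in m; the calibration is good to about 2 mm. A picture is of the moment at which its call begins. There is no depth.
- r.finish_job(): hands the job in; it is judged then, once.
Trained networks look in a picture, given as the dict that the camera call returned (one of the last four; its "shot" number tells which), for a name from the list of things; names that differ only in an ending like _2 or _b are one class to them, and where a whole thing is asked for, a point or a joint stands for the part that bears it (a point fixed in the world has none). Each returns a list of dicts, best first, with "p" (0 to 1); they miss things now and then, are a little off and sometimes report something else, mostly with a low value. They report only what shows in the picture. A call takes as long as a camera call. They do not tell look-alikes from the thing itself.
- r.silhouettes(picture, label): "mask" (400x640 bool, what is visible of it) and "rect" ([left, top, right, bottom] in pixels, round what is visible of it).
The state is a dict: "time": time; "qpos": joint angles; "qvel": joint speeds; "tau": joint torques, N m; "eef_pos": TCP position; "tcp_rot": TCP orientation; "force": force on the tool from outside, world axes, zero at the start; "torque": the same for the moment, N m; "gripper_width": finger opening in m; "finger_force": force on a finger pad.
Only numpy, scipy, OpenCV 4.12 (cv2) and the standard library are available. Lean on these libraries where they do the work, as an engineer would, in place of code of your own. Each camera call takes 0.05 s, during which the arm holds its last target. There are 200 camera calls.

## Working session

There is one attempt and no reset: what is moved stays moved. The work goes in short steps, Python scripts to look and compute and a tool call to move; the robot and the scene stay as the last step left them, time stands still between calls to the robot, and variables do not carry over. Pictures are saved under pics/ and viewed, at most 12 in all, crops included, and the job is handed in when it is done.

Besides the shell and the picture viewer there is one more tool, called after ">>>" in YAML: its name, and indented under it one key for each argument. carry_out: Moves the arm, as the interface text tells. Its arguments: {"type":"object","properties":{"deltas":{"type":"array","items":{"type":"array","items":{"type":"number"}}},"grip_force":{"type":"number"}},"required":["deltas"]}

```bash
mkdir -p pics; cat > h.py <<'E'
import numpy as np, cv2
from scipy.spatial.transform import Rotation as R
from plant import r
def cap(n,f=None):
    p=r.capture(n)
    if f: cv2.imwrite(f'pics/{f}.png',p['img'])
    return p
def rot(o):
    o=np.array(o); 
    return o if o.shape==(3,3) else (R.from_rotvec(o).as_matrix() if o.size==3 else R.from_quat(o).as_matrix())
def ray(p,uv):
    d=np.linalg.inv(p['mtx'])@np.array([uv[0],uv[1],1.]); return np.array(p['position']),rot(p['orientation'])@d
def atz(p,uv,z):
    o,d=ray(p,uv); return o+d*(z-o[2])/d[2]
def proj(p,X):
    c=rot(p['orientation']).T@(np.array(X)-p['position']); c=p['mtx']@c; return c[:2]/c[2]
def tri(ps,uvs):
    A=0;b=0
    for p,uv in zip(ps,uvs):
        o,d=ray(p,uv); d=d/np.linalg.norm(d); M=np.eye(3)-np.outer(d,d); A=A+M; b=b+M@o
    return np.linalg.solve(A,b)
E
python3 - <<'E'
from h import *
for n in ('top','side'):
    p=cap(n,n+'0'); print(n,p['position'],p['orientation'],p['mtx'].tolist())
    for l in ('fixture','flange','clamp','pad'):
        for s in r.silhouettes(p,l)[:3]:
            m=s['mask']; ys,xs=m.nonzero(); print(l,round(s['p'],2),np.round(s['rect']),xs.mean().round(1),ys.mean().round(1),m.sum())
print(r.get_state())
E
```

```text
top [ 0.33880316 -0.00247713  1.40196581] [-2.14812372  2.15748093 -0.17304072] [[496.45208366253576, 0.0, 325.13371695456556], [0.0, 496.45208366253576, 206.46050802277162], [0.0, 0.0, 1.0]]
fixture 0.74 [238. 179. 362. 256.] 302.1 214.7 4537
flange 0.9 [307. 206. 329. 235.] 316.3 220.2 585
flange 0.72 [375. 217. 403. 247.] 390.2 231.7 626
flange 0.6 [202. 228. 230. 261.] 217.4 246.6 640
clamp 0.66 [236. 177. 298. 206.] 263.0 193.4 422
clamp 0.51 [447. 187. 467. 206.] 456.0 198.0 193
pad 0.53 [238. 180. 359. 258.] 302.4 215.2 4429
side [0.06234494 0.80886435 1.02331126] [-0.71081099  2.62572406 -1.09238241] [[469.02608729313243, 0.0, 324.90739105464695], [0.0, 469.02608729313243, 198.8364629639305], [0.0, 0.0, 1.0]]
fixture 0.83 [265. 194. 380. 271.] 322.2 230.7 3770
flange 0.93 [362. 176. 392. 195.] 378.3 185.9 430
flange 0.82 [401. 199. 425. 218.] 413.1 208.1 433
flange 0.8 [326. 213. 349. 233.] 336.8 221.7 488
clamp 0.58 [264. 201. 318. 232.] 295.5 220.9 502
{'time': 0.5, 'qpos': array([ 1.26598935,  0.46753216, -0.0115892 ,  1.60273783,  0.0060251 ,
        1.07143188, -0.0562897 ]), 'qvel': array([-2.17188661e-04, -1.95936308e-03,  6.46893974e-04, -1.18268522e-03,
        3.20576317e-04, -8.82188077e-05,  2.06992263e-04]), 'tau': array([-4.58358536e-04, -5.19972610e+01, -1.25267281e-02, -2.43841839e+01,
       -5.66252670e-02,  1.20781391e-02,  6.99802695e-05]), 'eef_pos': array([ 0.16817298, -0.62783994,  0.2145558 ]), 'tcp_rot': array([-3.11466572e+00, -4.09972891e-01,  1.23948209e-04]), 'force': array([-0.21268236,  0.07555004, -0.22109203]), 'torque': array([-0.01122196,  0.00120166,  0.00899577]), 'finger_force': 0.0, 'gripper_width': 0.09173185469316086}
```

View pics/top0.png

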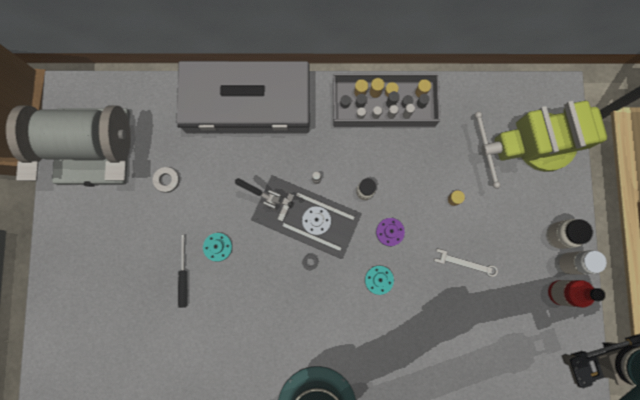

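View pics/side0.png

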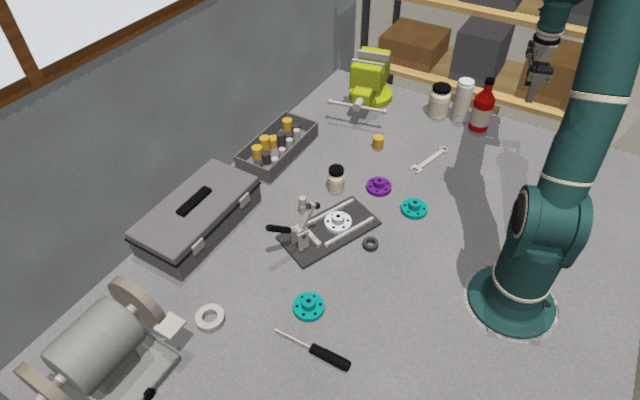

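The top view shows the white flange at about (316,220) in the fixture, with the handle end at about (238,181). The channel's +y runs up and to the left. In the side view the flange is at (337,222) and the handle end at about (268,229).

```bash
cat >> h.py <<'E'
def fx(pose,X):
    x,y,a=pose; X=np.atleast_2d(X); c,s=np.cos(a),np.sin(a)
    return np.c_[x+c*X[:,0]-s*X[:,1],y+s*X[:,0]+c*X[:,1],X[:,2]]
E
python3 - <<'E'
from h import *
from scipy.optimize import minimize
ps=[cap('top'),cap('side')]
ms=[]
for p in ps:
    ms.append(max(r.silhouettes(p,'fixture'),key=lambda s:s['p'])['mask'])
C=np.array([[-.07,-.155,0],[.07,-.155,0],[.07,.125,0],[-.07,.125,0]])
C=np.r_[C,C+[0,0,.012]]
def cost(q):
    t=0
    for p,m in zip(ps,ms):
        pts=np.array([proj(p,X) for X in fx(q,C)])
        h=cv2.convexHull((pts*16).astype(np.float32)).astype(np.int32)
        im=np.zeros((400,640),np.uint8); cv2.fillConvexPoly(im,h,1,shift=4)
        t+=1-(m&(im>0)).sum()/(m|(im>0)).sum()
    return t
p=ps[0]; f=atz(p,(316,219),.03); t=atz(p,(240,181),.14); print('flange~',f,'tip~',t)
best=None
d=(t-f)[:2]; a0=np.arctan2(-d[0],d[1])
for da in (-.1,0,.1):
    u=minimize(cost,[*(f[:2]+.05*d/np.linalg.norm(d)),a0+da],method='Nelder-Mead',options=dict(initial_simplex=None,xatol=1e-4))
    if best is None or u.fun<best.fun: best=u
q=best.x; print(q,np.degrees(q[2]),best.fun)
for n,p in zip('ts',ps):
    im=p['img'].copy(); im=cv2.resize(im,None,fx=4,fy=4,interpolation=cv2.INTER_CUBIC)
    for X,c in [*[(x,(0,0,255)) for x in C[4:]],([0,.173,.141],(0,255,0)),([0,.04,.028],(255,0,0)),([-.042,-.14,.024],(0,255,255)),([.042,-.14,.024],(0,255,255))]:
        u=proj(p,fx(q,X)[0]); cv2.circle(im,tuple(int(v*4+2) for v in u),4,c,1)
    u=proj(p,fx(q,[0,0,.0])[0])*4; x,y=int(u[0]),int(u[1]); cv2.imwrite(f'pics/c{n}.png',im[max(0,y-240):y+220,x-320:x+300])
    s=r.silhouettes(p,'flange')
    for k in s[:3]: print(n,k['p'],k['rect'])
E
python3 - <<'E'
import cv2,numpy as np
a=cv2.imread('pics/ct.png');b=cv2.imread('pics/cs.png')
h=min(a.shape[0],b.shape[0]);o=np.hstack([a[:h,60:460],b[:h,60:460]]);print(o.shape);cv2.imwrite('pics/cc.png',o)
E
```

```text
flange~ [0.50453977 0.0019081  0.03      ] tip~ [0.59077199 0.19750013 0.14      ]
[ 0.52221148  0.04246081 -0.40998628] -23.4904834917404 0.42619010133366164
t 0.8 [304.5, 204.7, 333.0, 232.5]
t 0.75 [372.7, 218.3, 403.3, 246.8]
t 0.72 [202.6, 231.5, 232.2, 261.5]
s 0.9 [294.2, 291.7, 322.2, 321.9]
s 0.7 [402.0, 196.4, 426.8, 217.6]
s 0.66 [193.5, 303.9, 224.7, 331.6]
(460, 800, 3)
```

View pics/cc.png

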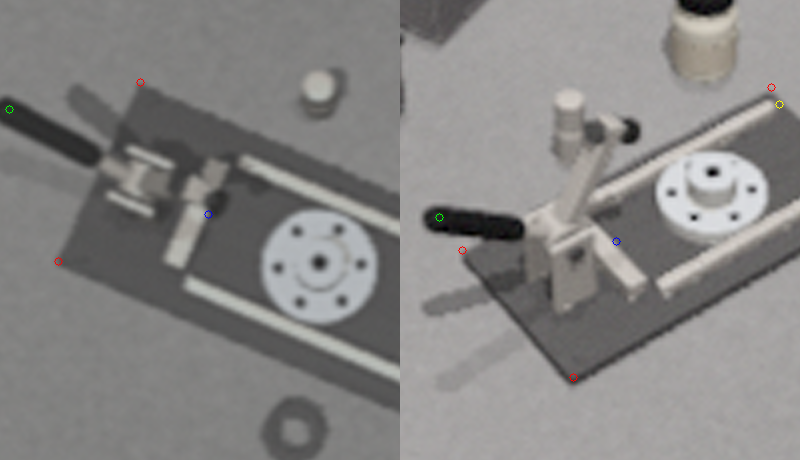

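The model overlay matches the plate corners and the handle tip within a few mm. The flange is about 44 mm short of home. Next I compute the approach.

```bash
cat >> h.py <<'E'
Q=np.array([0.5222,0.0425,-0.4100])
def mv(X,turn=True,q=None,w=None):
    q=Q if q is None else q
    s=r.get_state(); T=rot(s['tcp_rot']); g=fx(q,X)[0] if w is None else np.array(w)
    xt=fx(q,[0,1,0])[0]-fx(q,[0,0,0])[0]; yt=np.cross([0,0,-1],xt); G=np.c_[xt,yt,[0,0,-1]]
    rv=np.degrees(R.from_matrix(T.T@G).as_rotvec()) if turn else np.zeros(3)
    print('turn',rv.round(1),'cm',(T.T@(g-s['eef_pos'])*100).round(2),'goal',g.round(3),'t',s['time'],'F',s['force'].round(1))
    c,sn=np.cos(q[2]),np.sin(q[2]); d=s['eef_pos'][:2]-q[:2]; print('tcp in fixture',(c*d[0]+sn*d[1]).round(4),(-sn*d[0]+c*d[1]).round(4))
E
python3 - <<'E'
from h import *
mv([0,-.13,.25])
print(fx(Q,[0,-.13,.25]))
E
```

```text
turn [  0.    0.  -51.5] cm [ 43.45 -45.42  -3.54] goal [ 0.47  -0.077  0.25 ] t 0.8 F [0.3 0.3 0.2]
tcp in fixture -0.0575 -0.7559
[[ 0.47038079 -0.07672571  0.25      ]]
```

>>> carry_out:
  deltas:
    - [0, 0, 0, 2, -2.5, -3, 1]
    - [0, 0, 0, 4, -5.5, -3.5, 1]
    - [0, 0, 0, 6.5, -8.5, -3.5, 1]
    - [0, 0, 0, 9, -11.5, -3.5, 1]
    - [0, 0, 0, 11.5, -14.5, -3.5, 1]
  grip_force: 20

```text
time: 1.22
eef_pos: [0.2422, -0.4565, 0.2499]
tcp_rot: [3.114, 0.409, 0.0]
force: [1.8, 0.2, 1.5]
gripper_width: 0.0602
finger_force: 0.0
```

>>> carry_out:
  deltas:
    - [0, 0, 0, 2.5, -2.5, 0, 1]
    - [0, 0, 0, 5.5, -5.5, 0, 1]
    - [0, 0, 0, 8, -8, 0, 1]
    - [0, 0, 0, 11, -11, 0, 1]
    - [0, 0, 0, 13.5, -13.5, 0, 1]

```text
time: 1.63
eef_pos: [0.3381, -0.2905, 0.25]
tcp_rot: [3.114, 0.411, 0.001]
force: [0.4, -0.6, -1.4]
gripper_width: 0.0277
finger_force: 0.0
```

>>> carry_out:
  deltas:
    - [0, 0, -6, 2.5, -2.5, 0, 1]
    - [0, 0, -12, 5.5, -5.5, 0, 1]
    - [0, 0, -18, 8, -8, 0, 1]
    - [0, 0, -24, 11, -11, 0, 1]
    - [0, 0, -30, 13.5, -13.5, 0, 1]

```text
time: 2.05
eef_pos: [0.4336, -0.1251, 0.2501]
tcp_rot: [2.898, 1.21, 0.002]
force: [0.1, 0.6, -0.4]
gripper_width: 0.0006
finger_force: 0.0
```

```bash
python3 -c "
from h import *
mv([0,-.13,.25])"
```

```text
turn [  0.1  -0.  -21.2] cm [ 6.02 -0.78  0.01] goal [ 0.47  -0.077  0.25 ] t 2.05 F [ 0.1  0.6 -0.4]
tcp in fixture -0.0144 -0.189
```

>>> carry_out:
  deltas:
    - [0, 0, -5, 2, -0.3, 0, 1]
    - [0, 0, -10, 4, -0.5, 0, 1]
    - [0, 0, -16, 6, -0.8, 0, 1]
    - [0, 0, -21, 6, -0.8, 0, 1]
    - [0, 0, -21, 6, -0.8, 0, 1]

```text
time: 2.47
eef_pos: [0.4699, -0.0781, 0.2496]
tcp_rot: [-2.631, -1.717, -0.001]
force: [0.6, 0.5, -0.6]
gripper_width: 0.0006
finger_force: 0.0
```

```bash
python3 - <<'E'
from h import *
p=cap('wrist')
im=p['img'].copy()
C=[[-.07,-.155,.012],[.07,-.155,.012],[.07,.125,.012],[-.07,.125,.012],[-.042,-.14,.024],[.042,-.14,.024],[-.042,.035,.024],[.042,.035,.024],[0,.04,.028]]
for X in C: cv2.circle(im,tuple(int(v) for v in proj(p,fx(Q,X)[0])),4,(0,0,255),1)
for s in r.silhouettes(p,'flange')[:2]:
    ys,xs=s['mask'].nonzero(); print(s['p'],s['rect'],atz(p,((s['rect'][0]+s['rect'][2])/2,(s['rect'][1]+s['rect'][3])/2),.026))
cv2.imwrite('pics/w1.png',im)
mv([0,-.13,.12])
E
```

```text
0.93 [243.8, 232.7, 292.5, 285.5] [ 0.34656032 -0.16686665  0.026     ]
0.85 [290.1, 71.2, 355.1, 135.9] [ 0.50602603 -0.00082808  0.026     ]
turn [-0.   0.  -0.7] cm [ 0.32 -0.02 12.95] goal [ 0.47  -0.077  0.12 ] t 2.5667 F [-0.4 -0.6 -0. ]
tcp in fixture 0.0001 -0.1332
```

View pics/w1.png

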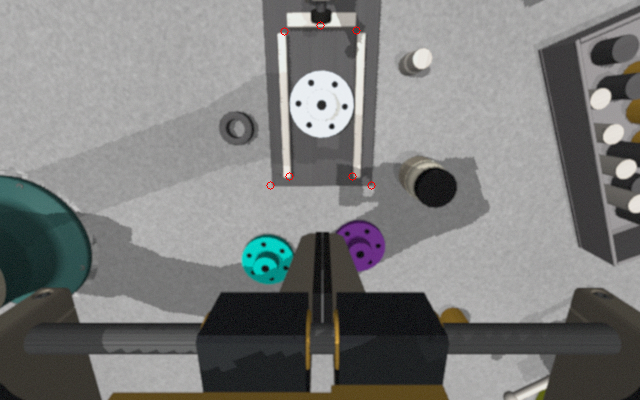

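The flange is at pixel (322,104), and the channel is about 3 px right of my model, so fixture x shifts by about +2.5 mm. The flange is about 46 mm short of home. Next I go down behind it.

>>> carry_out:
  deltas:
    - [0, 0, -0.7, 0, 0.2, 4, 1]
    - [0, 0, -0.7, 0.2, 0.2, 8, 1]
    - [0, 0, -0.7, 0.3, 0.2, 12, 1]
    - [0, 0, -0.7, 0.3, 0.2, 16, 1]
    - [0, 0, -0.7, 0.3, 0.2, 18, 1]

```text
time: 2.98
eef_pos: [0.4695, -0.0782, 0.0658]
tcp_rot: [-2.625, -1.72, 0.007]
force: [0.7, -0.1, -0.1]
gripper_width: 0.0004
finger_force: 0.0
```

```bash
python3 - <<'E'
from h import *
p=cap('wrist','w2')
mv([0.0025,-.11,.019])
T=rot(r.get_state()['tcp_rot']);print(T.round(3).tolist())
E
```

```text
turn [-0.5  0.1 -0. ] cm [2.22 0.45 4.48] goal [ 0.481 -0.059  0.019] t 3.0333 F [-1.6  0.2 -2.4]
tcp in fixture -0.0016 -0.1321
[[0.399, 0.917, -0.009], [0.917, -0.399, 0.001], [-0.002, -0.009, -1.0]]
```

View pics/w2.png

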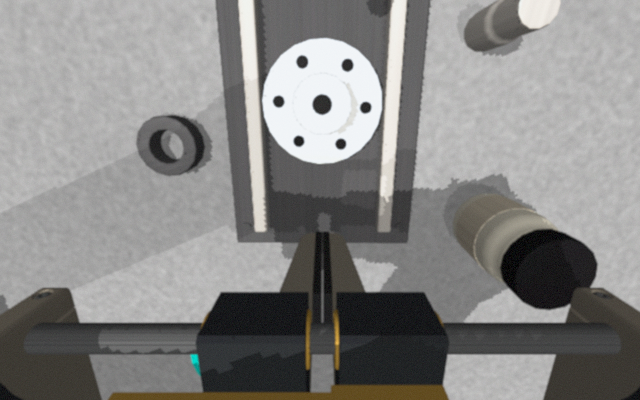

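The fingertips at (322,235) are centred between the rails and in line with the flange at (322,104).

>>> carry_out:
  deltas:
    - [0, 0, 0, 0, 0, 1.5, 1]
    - [-0.5, 0, 0, 0, 0, 3, 1]
    - [-0.5, 0, 0, 0, 0, 4, 1]
    - [-0.5, 0, 0, 0.3, 0, 4.6, 1]
    - [-0.5, 0, 0, 0.5, 0, 4.6, 1]

```text
time: 3.45
eef_pos: [0.4743, -0.073, 0.0233]
tcp_rot: [2.62, 1.721, 0.006]
force: [0.3, -0.3, 0.9]
gripper_width: 0.0002
finger_force: 0.0
```

```bash
python3 - <<'E'
from h import *
mv([0.001,-.06,.019])
E
```

```text
turn [0.5 0.  0.1] cm [ 6.5  -0.1   0.42] goal [ 0.499 -0.013  0.019] t 3.45 F [ 0.3 -0.3  0.9]
tcp in fixture 0.0021 -0.125
```

>>> carry_out:
  deltas:
    - [0.3, 0, 0, 0.4, -0.1, 0.3, 1]
    - [0.3, 0, 0, 0.8, -0.1, 0.3, 1]
    - [0.3, 0, 0, 1.2, -0.1, 0.3, 1]
    - [0.3, 0, 0, 1.6, -0.1, 0.3, 1]
    - [0.3, 0, 0, 2, -0.1, 0.3, 1]

```text
time: 3.87
eef_pos: [0.482, -0.0536, 0.021]
tcp_rot: [2.621, 1.725, 0.004]
force: [0.6, -0.2, -0.3]
gripper_width: 0.0005
finger_force: 0.0
```

>>> carry_out:
  deltas:
    - [0, 0, 0, 0.3, 0, 0, 1]
    - [0, 0, 0, 0.6, 0, 0, 1]
    - [0, 0, 0, 0.9, 0, 0, 1]
    - [0, 0, 0, 1.2, 0, 0, 1]
    - [0, 0, 0, 1.5, 0, 0, 1]

```text
time: 4.28
eef_pos: [0.4873, -0.0405, 0.0206]
tcp_rot: [2.622, 1.725, 0.002]
force: [-0.8, -2.3, 0.8]
gripper_width: 0.0006
finger_force: 0.9
```

```bash
python3 - <<'E'
from h import *
p=cap('wrist','w3')
mv([0.001,-.05,.019])
E
```

```text
turn [ 0.2 -0.   0.2] cm [ 3.92 -0.    0.16] goal [ 0.503 -0.004  0.019] t 4.3333 F [ 0.4 -0.1  0.2]
tcp in fixture 0.0012 -0.0892
```

View pics/w3.png

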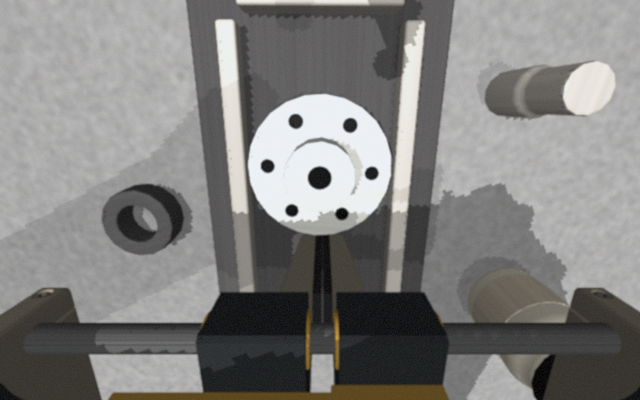

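The fingers touch the rim at (320,235), and the stop is still well ahead at row 2. I keep pushing slowly and watch the force.

>>> carry_out:
  deltas:
    - [0, 0, 0, 0.3, 0, 0, 1]
    - [0, 0, 0, 0.7, 0, 0.1, 1]
    - [0, 0, 0, 1.1, 0, 0.1, 1]
    - [0, 0, 0, 1.5, 0, 0.1, 1]
    - [0, 0, 0, 1.8, 0, 0.1, 1]

```text
time: 4.75
eef_pos: [0.4947, -0.0229, 0.0195]
tcp_rot: [2.622, 1.726, 0.003]
force: [-0.2, -0.3, 0.2]
gripper_width: 0.0005
finger_force: 0.4
```

>>> carry_out:
  deltas:
    - [0, 0, 0, 0.3, 0, 0, 1]
    - [0, 0, 0, 0.6, 0, 0, 1]
    - [0, 0, 0, 0.9, 0, 0, 1]
    - [0, 0, 0, 1.1, 0, 0, 1]
    - [0, 0, 0, 1.3, 0, 0, 1]

```text
time: 5.17
eef_pos: [0.4997, -0.0115, 0.0195]
tcp_rot: [2.622, 1.726, 0.003]
force: [0.6, -1.0, -0.8]
gripper_width: 0.0001
finger_force: 0.4
```

>>> carry_out:
  deltas:
    - [0, 0, 0, 0.1, 0, 0, 1]
    - [0, 0, 0, 0.2, 0, 0, 1]
    - [0, 0, 0, 0.3, 0, 0, 1]
    - [0, 0, 0, 0.4, 0, 0, 1]
    - [0, 0, 0, 0.5, 0, 0, 1]

```text
time: 5.58
eef_pos: [0.5017, -0.0073, 0.0195]
tcp_rot: [2.622, 1.725, 0.003]
force: [-0.2, -0.4, 0.8]
gripper_width: 0.0007
finger_force: 0.4
```

```bash
python3 - <<'E'
from h import *
mv([0.001,-.05,.019])
E
```

```text
turn [0.2 0.  0.2] cm [ 0.38 -0.    0.05] goal [ 0.503 -0.004  0.019] t 5.5833 F [-0.2 -0.4  0.8]
tcp in fixture 0.001 -0.0538
```

>>> carry_out:
  deltas:
    - [0, 0, 0, 0.1, 0, 0, 1]
    - [0, 0, 0, 0.2, 0, 0, 1]
    - [0, 0, 0, 0.3, 0, 0, 1]
    - [0, 0, 0, 0.4, 0, 0, 1]
    - [0, 0, 0, 0.5, 0, 0, 1]

```text
time: 6.0
eef_pos: [0.5029, -0.0041, 0.0195]
tcp_rot: [2.622, 1.724, -0.001]
force: [-2.9, -6.7, 2.7]
gripper_width: 0.0001
finger_force: 3.6
```

>>> carry_out:
  deltas:
    - [0, 0, 0, 0.1, 0, 0, 1]
    - [0, 0, 0, 0.2, 0, 0, 1]
    - [0, 0, 0, 0.2, 0, 0, 1]
    - [0, 0, 0, 0.2, 0, 0, 1]
    - [0, 0, 0, 0.2, 0, 0, 1]

```text
time: 6.42
eef_pos: [0.503, -0.004, 0.0195]
tcp_rot: [2.622, 1.722, -0.005]
force: [-3.4, -9.0, 3.9]
gripper_width: 0.0003
finger_force: 4.6
```

```bash
python3 - <<'E'
from h import *
p=cap('wrist','w4')
mv([0.001,-.075,.019])
E
```

```text
turn [0.1 0.3 0.1] cm [-2.47  0.    0.06] goal [ 0.493 -0.027  0.019] t 6.4667 F [-3.9 -7.6  4.6]
tcp in fixture 0.0009 -0.0503
```

View pics/w4.png

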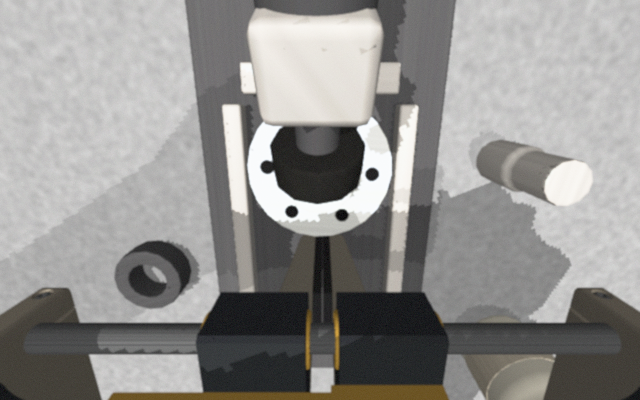

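The flange is firmly home: the TCP has stopped at y = -50 mm with a reaction of about 10 N. I now back off, rise and cross to the far side of the handle.

>>> carry_out:
  deltas:
    - [0, 0, 0, -1.5, 0, 0, 1]
    - [0, 0, 0, -3.5, 0, 0, 1]
    - [0, 0, 0, -4, 0, -3, 1]
    - [0, 0, 0, -4, 0, -7, 1]
    - [0, 0, 0, -4, 0, -11, 1]

```text
time: 6.88
eef_pos: [0.4875, -0.0371, 0.1302]
tcp_rot: [2.624, 1.726, 0.002]
force: [0.7, -0.5, 0.2]
gripper_width: 0.0006
finger_force: 0.0
```

>>> carry_out:
  deltas:
    - [0, 0, 0, 0, 0, -4, 1]
    - [0, 0, 0, 0, 0, -8, 1]
    - [0, 0, 0, 0, 0, -12, 1]
    - [0, 0, 0, 3, 0, -13.5, 1]
    - [0, 0, 0, 6, 0, -13.5, 1]

```text
time: 7.3
eef_pos: [0.5146, 0.0177, 0.2698]
tcp_rot: [2.62, 1.716, 0.015]
force: [1.1, 0.4, -0.1]
gripper_width: 0.0003
finger_force: 0.0
```

```bash
python3 - <<'E'
from h import *
mv([0.002,.225,.26])
E
```

```text
turn [ 0.8 -0.2 -0.1] cm [25.07 -0.14  1.05] goal [0.614 0.248 0.26 ] t 7.3 F [ 1.1  0.4 -0.1]
tcp in fixture 0.003 -0.0258
```

>>> carry_out:
  deltas:
    - [0.4, 0, 0, 3.5, 0, 0, 1]
    - [0.8, 0, 0, 7, 0, 0, 1]
    - [0.8, 0, 0, 10.5, -0.1, 0, 1]
    - [0.8, 0, 0, 14, -0.1, 0, 1]
    - [0.8, 0, 0, 17.5, -0.1, 0, 1]

```text
time: 7.72
eef_pos: [0.5804, 0.1813, 0.2647]
tcp_rot: [-2.617, -1.722, 0.007]
force: [-0.2, 0.2, -0.3]
gripper_width: 0.0007
finger_force: 0.0
```

>>> carry_out:
  deltas:
    - [0, 0, 0, 3, 0, 0, 1]
    - [0, 0, 0, 6, 0, 0, 1]
    - [0, 0, 0, 8, 0, 0, 1]
    - [0, 0, 0, 8, 0, 2, 1]
    - [0, 0, 0, 8, 0, 3, 1]

```text
time: 8.13
eef_pos: [0.6104, 0.255, 0.2329]
tcp_rot: [-2.613, -1.725, 0.01]
force: [1.3, -1.1, -1.0]
gripper_width: 0.0006
finger_force: 0.0
```

```bash
python3 - <<'E'
from h import *
mv([0.002,.225,.125])
a=cap('side'); b=cap('top')
def crop(p,X,s):
    im=p['img'].copy(); u=proj(p,X); x,y=int(u[0]),int(u[1]); im=im[y-75:y+75,x-65:x+65]
    return cv2.resize(im,None,fx=3,fy=3,interpolation=cv2.INTER_CUBIC)
X=fx(Q,[.002,.17,.15])[0]
cv2.imwrite('pics/s5.png',np.hstack([crop(a,X,3),crop(b,X,3)]))
E
```

```text
turn [-0.7 -0.   0.4] cm [-0.52  0.71 10.78] goal [0.614 0.248 0.125] t 8.1333 F [ 1.3 -1.1 -1. ]
tcp in fixture -0.0038 0.2301
```

View pics/s5.png

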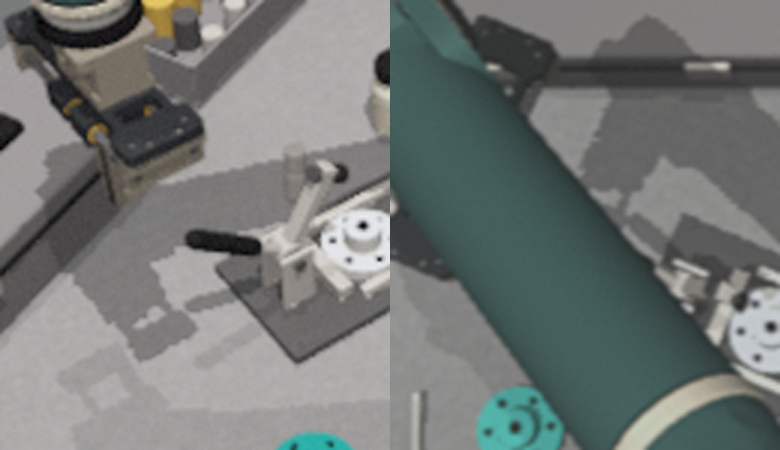

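The fingers are beyond the handle with clear room between them. I check the toolbox clearance before going down.

```bash
python3 - <<'E'
from h import *
a,b=cap('top'),cap('side')
X=tri([a,b],[(308,122),(261,183)]);print(X,proj(a,X),proj(b,X))
X=tri([a,b],[(178,126),(186,253)]);print(X,proj(a,X),proj(b,X))
E
```

```text
[0.76547662 0.02062226 0.06919318] [308.95876505 124.11093398] [258.93660905 182.44575627]
[0.73676147 0.36341293 0.12338902] [179.34091881 128.33663505] [183.20654211 252.26164958]
```

>>> carry_out:
  deltas:
    - [-0.4, 0, 0.2, 0, 0.4, 3, 1]
    - [-0.7, 0, 0.4, 0, 0.7, 6, 1]
    - [-0.7, 0, 0.4, 0, 0.7, 9, 1]
    - [-0.7, 0, 0.4, 0, 0.7, 10.8, 1]
    - [-0.7, 0, 0.4, 0, 0.7, 10.8, 1]

```text
time: 8.75
eef_pos: [0.6149, 0.248, 0.1231]
tcp_rot: [2.631, 1.716, -0.008]
force: [-0.6, -1.1, -1.3]
gripper_width: 0.0007
finger_force: 0.0
```

```bash
python3 - <<'E'
from h import *
mv([0.002,.195,.125])
E
```

```text
turn [-0.1  0.3 -0.3] cm [-3.05 -0.09 -0.17] goal [0.602 0.221 0.125] t 8.75 F [-0.6 -1.1 -1.3]
tcp in fixture 0.0031 0.2255
```

>>> carry_out:
  deltas:
    - [0, 0, 0, -0.7, 0, 0, 1]
    - [0, 0, 0, -1.4, 0, 0, 1]
    - [0, 0, 0, -2.1, 0, 0, 1]
    - [0, 0, 0, -2.8, 0, 0, 1]
    - [0, 0, 0, -3.4, 0, 0, 1]

```text
time: 9.17
eef_pos: [0.6034, 0.2181, 0.1279]
tcp_rot: [2.629, 1.715, 0.004]
force: [-0.9, -0.2, 0.3]
gripper_width: 0.0007
finger_force: 0.0
```

>>> carry_out:
  deltas:
    - [0, 0, 0, -0.6, 0, -0.3, 1]
    - [0, 0, 0, -1.2, 0, -0.6, 1]
    - [0, 0, 0, -1.8, 0, -0.9, 1]
    - [0, 0, 0, -2.4, 0, -1.2, 1]
    - [0, 0, 0, -3, 0, -1.5, 1]

```text
time: 9.58
eef_pos: [0.5948, 0.2021, 0.1474]
tcp_rot: [-2.622, -1.721, -0.035]
force: [5.2, 18.6, 12.5]
gripper_width: 0.0004
finger_force: 9.5
```

```bash
python3 - <<'E'
from h import *
mv([0.002,.125,.15])
E
```

```text
turn [ 0.5 -1.2  0. ] cm [-5.03 -0.1  -0.37] goal [0.574 0.156 0.15 ] t 9.5833 F [ 5.2 18.6 12.5]
tcp in fixture 0.003 0.1753
```

The upward force is unexpected, so I look before pushing further.

```bash
python3 - <<'E'
from h import *
a=cap('side'); 
im=a['img'].copy(); u=proj(a,fx(Q,[.002,.15,.15])[0]); x,y=int(u[0]),int(u[1])
im=cv2.resize(im[y-50:y+50,x-60:x+60],None,fx=5,fy=5,interpolation=cv2.INTER_CUBIC)
def dot(X,c):
    v=(proj(a,fx(Q,X)[0])-[x-60,y-50])*5+2; cv2.circle(im,tuple(int(k) for k in v),4,c,1)
for d,c in ((50,(0,0,255)),(40,(0,255,0)),(30,(255,255,0)),(20,(255,0,255))):
    t=np.radians(d); dot([.002,.085+.115*np.sin(t),.067+.115*np.cos(t)],c)
cv2.imwrite('pics/s6.png',im)
s=r.get_state();print(s['eef_pos'],s['force'])
E
```

```text
[0.59489662 0.20048477 0.14803341] [ 4.63510261 14.20084597 10.79120738]
```

View pics/s6.png

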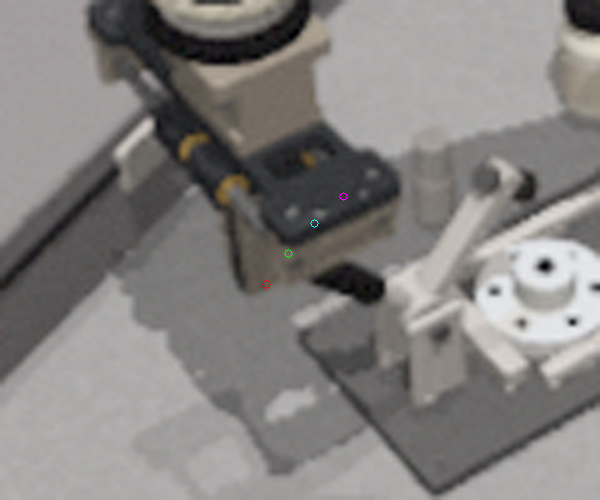

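The fingertip was catching the handle's round end at its very edge, because I rose too early. I back off, go lower and push again level.

>>> carry_out:
  deltas:
    - [0, 0, 0, 1, 0, 0, 1]
    - [0, 0, 0, 2.5, 0, 0, 1]
    - [0, 0, 0, 4, 0, 0, 1]
    - [0, 0, 0, 4.5, 0, 1, 1]
    - [0, 0, 0, 4.5, 0, 2, 1]

```text
time: 10.05
eef_pos: [0.6093, 0.2342, 0.1216]
tcp_rot: [2.628, 1.719, 0.004]
force: [0.1, -0.2, -0.3]
gripper_width: -0.0
finger_force: 0.0
```

```bash
python3 - <<'E'
from h import *
mv([0.002,.215,.126])
E
```

```text
turn [ 0.2 -0.1 -0.1] cm [ 0.45 -0.14 -0.44] goal [0.61  0.239 0.126] t 10.05 F [ 0.1 -0.2 -0.3]
tcp in fixture 0.0034 0.2105
```

>>> carry_out:
  deltas:
    - [0, 0, 0, -0.8, -0.1, 0, 1]
    - [0, 0, 0, -1.6, -0.1, 0, 1]
    - [0, 0, 0, -2.4, -0.1, 0, 1]
    - [0, 0, 0, -3.2, -0.1, 0, 1]
    - [0, 0, 0, -4, -0.1, 0, 1]

```text
time: 10.47
eef_pos: [0.5989, 0.2098, 0.1293]
tcp_rot: [-2.621, -1.719, -0.051]
force: [11.8, 30.6, 21.5]
gripper_width: 0.0004
finger_force: 16.4
```

>>> carry_out:
  deltas:
    - [0, 0, 0, -0.5, 0, 0, 1]
    - [0, 0, 0, -1, 0, 0, 1]
    - [0, 0, 0, -1.5, 0, 0, 1]
    - [0, 0, 0, -2, 0, 0, 1]
    - [0, 0, 0, -2.4, 0, 0, 1]

```text
time: 10.88
eef_pos: [0.5862, 0.1799, 0.1271]
tcp_rot: [2.626, 1.721, 0.025]
force: [0.1, 2.3, 1.0]
gripper_width: 0.0002
finger_force: 1.5
```

```bash
python3 - <<'E'
from h import *
mv([0.002,.12,.126])
E
```

```text
turn [ 0.6 -0.7 -0. ] cm [-3.16 -0.19  0.07] goal [0.572 0.152 0.126] t 10.8833 F [0.1 2.3 1. ]
tcp in fixture 0.0039 0.1516
```

>>> carry_out:
  deltas:
    - [0, 0, 0, -0.5, 0, 0, 1]
    - [0, 0, 0, -1, 0, 0, 1]
    - [0, 0, 0, -1.5, 0, 0, 1]
    - [0, 0, 0, -2, 0, 0, 1]
    - [0, 0, 0, -2.5, 0, 0, 1]

```text
time: 11.3
eef_pos: [0.5716, 0.1501, 0.1208]
tcp_rot: [2.63, 1.715, -0.001]
force: [-0.4, -0.3, -0.3]
gripper_width: -0.0001
finger_force: 0.0
```

```bash
python3 - <<'E'
from h import *
mv([0.002,.11,.126])
a=cap('side'); 
im=a['img'].copy(); u=proj(a,fx(Q,[.002,.1,.13])[0]); x,y=int(u[0]),int(u[1])
im=cv2.resize(im[y-50:y+50,x-60:x+60],None,fx=5,fy=5,interpolation=cv2.INTER_CUBIC)
cv2.imwrite('pics/s7.png',im)
E
```

```text
turn [ 0.   0.1 -0.3] cm [-0.84 -0.04 -0.52] goal [0.568 0.143 0.126] t 11.3 F [-0.4 -0.3 -0.3]
tcp in fixture 0.0024 0.1184
```

View pics/s7.png

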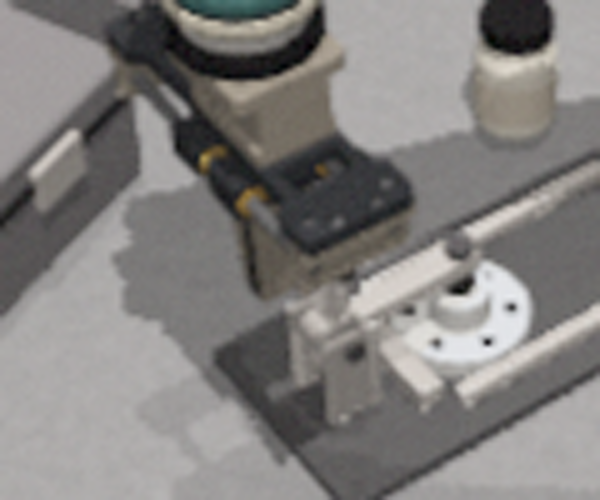

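The clamp has snapped over: the arm is level over the hub and no force is left on the tool. I withdraw.

>>> carry_out:
  deltas:
    - [0, 0, 0, 1.5, 0, 0, 1]
    - [0, 0, 0, 4, 0, 0, 1]
    - [0, 0, 0, 7, 0, 0, 1]
    - [0, 0, 0, 10, 0, -1, 1]
    - [0, 0, 0, 12, 0, -4, 1]

```text
time: 11.77
eef_pos: [0.6184, 0.2643, 0.1574]
tcp_rot: [-2.627, -1.72, 0.009]
force: [0.5, 0.3, 0.2]
gripper_width: 0.0003
finger_force: 0.0
```

>>> carry_out:
  deltas:
    - [0, 0, 0, 0, 0, -4, 1]
    - [0, 0, 0, 0, 0, -8, 1]
    - [0, 0, 0, 0, 0, -12, 1]
    - [0, 0, 0, 0, 0, -12, 1]
    - [0, 0, 0, 0, 0, -12, 1]

```text
time: 12.18
eef_pos: [0.6214, 0.264, 0.2845]
tcp_rot: [2.628, 1.718, 0.01]
force: [0.3, 0.0, -1.2]
gripper_width: 0.0006
finger_force: 0.0
```

```bash
python3 - <<'E'
from h import *
a=cap('side'); 
im=a['img'].copy(); u=proj(a,fx(Q,[.002,.05,.1])[0]); x,y=int(u[0]),int(u[1])
im=cv2.resize(im[y-50:y+50,x-60:x+60],None,fx=5,fy=5,interpolation=cv2.INTER_CUBIC)
t=np.linspace(0,6.28,24)
for k in t:
    v=(proj(a,fx(Q,[.002+.04*np.cos(k),.04*np.sin(k),.026])[0])-[x-60,y-50])*5+2; cv2.circle(im,tuple(int(k) for k in v),2,(0,0,255),-1)
cv2.imwrite('pics/s8.png',im); print(r.get_state()['force'],r.get_state()['eef_pos'])
E
```

```text
[-0.29951669  0.06980407 -0.27085073] [0.62041795 0.26289513 0.28196046]
```

View pics/s8.png

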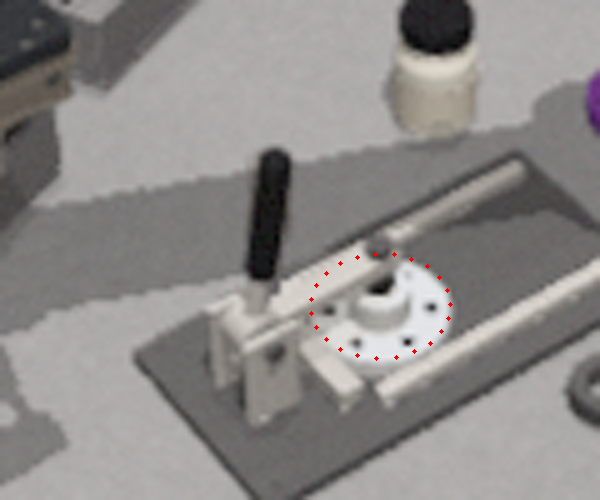

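The flange matches the projected home circle and touches the stop. The handle is past vertical, the pad is on the hub, and the robot is clear of everything.

```bash
python3 -c "
from plant import r
print(r.finish_job())"
```

```text
the job is handed in; nothing more can be done
None
```

The flange is fully home against the stop, the clamp has snapped down with its pad on the hub, nothing else was touched as far as the pictures show, and the job was handed in at about 12 s of robot time.

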